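Turn the sample stand to show the square pastry

TASK

Bring the square pastry round to the customer: push on the spokes of the revolving stand with a fingertip until the square pastry stands directly in front of the white card, then let go. Push gently, without gripping a spoke, spinning the stand or pushing on the disc itself; do not touch or lift the pastries, and leave the gift box and the jar where they are.

Things in the scene. Friction and masses are not known exactly. Their poses are not given: they have to be found in the camera images.
- stand: Fixed dark-wood stand of the revolving display, foot 190 mm across. Origin on the turning axis at table level, z up; own x axis points to the card: a flat tongue (10 mm high) leads to a block (24 x 80 mm) 213 mm from the axis holding an upright white card, 70 mm wide, top 72 mm above the table. Card side is away from the robot. Position and yaw vary.
- serving_spot (a point): The serving spot: a point fixed to the stand (it does not turn), at the level of the turntable's top (60 mm above the table), 75 mm from the turning axis straight towards the card.
- turntable: Wooden disc, 230 mm across, 42 to 60 mm above the table, with 4 steel push spokes 90 degrees apart: level bars 14 mm thick, centre line 51 mm above the table, from the disc edge to black ball ends 174 mm from the axis. Turns either way without stops about a vertical axis; stiff (0.22 N m, 1.6 N at the push points), stays where left. Origin on the axis at table level; own +x along spoke 0.
- square_cake: Square moulded pastry (46 x 46 mm, top 32 mm above the saucer's underside): a loose sample pastry (about 130 g) fixed to its white saucer, 74 mm across; origin at the centre of the saucer's underside, z up. It stands on the turntable's top with its centre about 75 mm from the stand's axis, at any angle, and rides round with the turntable. 
- round_cake: Round domed pastry (54 mm across, 33 mm high with saucer): a loose sample pastry (about 130 g) fixed to its white saucer, 74 mm across; origin at the centre of the saucer's underside, z up. It stands on the turntable's top with its centre about 75 mm from the stand's axis, at any angle, and rides round with the turntable. 
- flower_cake: Six-petalled flower-shaped pastry (57 mm across, 34 mm high with saucer): a loose sample pastry (about 130 g) fixed to its white saucer, 74 mm across; origin at the centre of the saucer's underside, z up. It stands on the turntable's top with its centre about 75 mm from the stand's axis, at any angle, and rides round with the turntable. 
- gift_box: Red gift box with pink top and string, 85 x 85 mm, 80 mm high, loose, beside the stand about 265 mm from its axis; origin at the centre of its underside. Bystander.
- tea_jar: Amber jar with steel cap, 64 mm across, 95 mm high, loose, about 265 mm from the stand's axis on the other side; origin at the centre of its underside. Bystander.
- spoke0 (a point): Push point of spoke 0: on the bar's centre line, 142 mm from the axis, 51 mm above the table (bar 14 mm thick). It turns with the turntable.
- spoke1 (a point): Push point of spoke 1: on the bar's centre line, 142 mm from the axis, 51 mm above the table (bar 14 mm thick). It turns with the turntable.
- spoke2 (a point): Push point of spoke 2: on the bar's centre line, 142 mm from the axis, 51 mm above the table (bar 14 mm thick). It turns with the turntable.
- spoke3 (a point): Push point of spoke 3: on the bar's centre line, 142 mm from the axis, 51 mm above the table (bar 14 mm thick). It turns with the turntable.
Mind the look-alikes: they are no part of the job. What is shaped like the square_cake but blue or yellow is not meant.

How it is judged:
On the way:
1. a finger pushes on a spoke ((contact force between the fingers and turntable_c2 above 0.4 N or contact force between the fingers and turntable_c3 above 0.4 N or contact force between the fingers and turntable_c4 above 0.4 N or contact force between the fingers and turntable_c5 above 0.4 N or contact force between the fingers and turntable_c6 above 0.4 N or contact force between the fingers and turntable_c7 above 0.4 N or contact force between the fingers and turntable_c8 above 0.4 N or contact force between the fingers and turntable_c9 above 0.4 N)), for 0.1 s.
At the end, for the whole second after the job is handed in: The square pastry's centre is within 14 mm (seen from above) of the serving spot in front of the card, the turntable is at rest (under 0.03 rad/s), and all three pastries stand upright and still on the turntable (horizontal distance between square_cake and serving_spot below 0.014 m and angular speed of turntable below 0.03 rad/s and not (height (world z) of square_cake below 0.052 m or height (world z) of square_cake above 0.072 m or angle between square_cake's own z axis and vertical above 0.3 rad) and not (height (world z) of round_cake below 0.052 m or height (world z) of round_cake above 0.072 m or angle between round_cake's own z axis and vertical above 0.3 rad) and not (height (world z) of flower_cake below 0.052 m or height (world z) of flower_cake above 0.072 m or angle between flower_cake's own z axis and vertical above 0.3 rad) and linear speed of each of square_cake, round_cake, flower_cake below 0.02 m/s); the robot touches nothing.
It fails at once if the robot touches a pastry or its saucer (over 0.5 N), or a pastry is lifted, tipped or falls off the turntable (contact force between any of the fingers, the arm and square_cake above 0.5 N or contact force between any of the fingers, the arm and round_cake above 0.5 N or contact force between any of the fingers, the arm and flower_cake above 0.5 N or (height (world z) of square_cake below 0.052 m or height (world z) of square_cake above 0.072 m or angle between square_cake's own z axis and vertical above 0.3 rad) or (height (world z) of round_cake below 0.052 m or height (world z) of round_cake above 0.072 m or angle between round_cake's own z axis and vertical above 0.3 rad) or (height (world z) of flower_cake below 0.052 m or height (world z) of flower_cake above 0.072 m or angle between flower_cake's own z axis and vertical above 0.3 rad)).
It fails at once if the spokes are gripped or shoved hard (over 18 N) (contact force between the fingers and turntable above 18 N).
It fails at once if the robot pushes on the disc itself instead of the spokes (over 3 N) (contact force between any of the fingers, the arm and turntable_c0 above 3 N or contact force between any of the fingers, the arm and turntable_c1 above 3 N).
It fails at once if the stand is spun (over 2.5 rad/s) (angular speed of turntable above 2.5 rad/s).
It fails at once if the gift box or the jar is moved more than 20 mm (distance of any of gift_box, tea_jar from where it was at the start of the episode above 0.02 m).
It also fails if it takes over 72 s, if anything falls off the work surface, if the arm or the gripper's body presses on something with over 40 N, if the wrist force passes 120 N, or if a joint passes its speed limit or range.

ROBOT

A 7-joint arm with a two-finger parallel gripper is mounted at the origin on the work surface. World frame = base frame: x ahead of the robot, y to its left, z up, the work surface at z = 0. Lengths are in m, angles in rad, forces in N, time in s.
With the tool pointing down it reaches from about 0.4 to 0.85 m from the base axis. Payload 10.4 kg.
Tool frame: the origin (TCP) lies on the centre line of the jaws, within the pads' length; the fingertips stand nose_length ahead of it and the grasp point (between the pads) lies 11 mm behind it (nose_length is the distance from the TCP to the fingertips, in m); y points along the fingers, z is the direction in which the jaws open and shut, and the axes are right-handed (so a half turn about y gives the same grasp; the last joint's range is limited). The gripper opens to 85 mm and grips with 20 to 120 N. Pads are 22 mm wide; open, the fingers measure 114 mm over their backs; the gripper's body (76 mm by 85 mm) begins 54 mm behind the grasp point. The pads swing forward as they close: fully open they stand 13 mm farther back than shut.
Start: joints at [1.198, 0.332, -0.065, 1.46, 0.022, 1.35, -0.088], TCP at [0.214, -0.587, 0.239] pointing down, gripper open.
Joint ranges: [-2.6, 2.6], [-0.5, 2.12], [-1.47, 1.34], [0.16, 2.42], [-1.27, 4.41], [0.06, 2.06], [-2.6, 2.6]. Speed limits (rad/s): [2.22, 2.22, 2.79, 2.79, 3.14, 3.14, 3.14].

INTERFACE

Orientations are given as [roll, pitch, yaw] about the fixed x, y, z axes, in that order (R = Rz(yaw) Ry(pitch) Rx(roll)).
In Python, from rig import * gives the robot as it stands.
- The arm moves only by the tool apply_moves, never from a script. Its arguments are lists of equal length, an entry for each row: "grip": the opening, from 0 (shut) to 1 (fully open); "travel": the shift along the tool's x, y, z in mm, a list of three; "rot": the turn, a rotation vector about the tool's x, y, z in rad, a list of three. A call has 1 to 10 rows; each row is the pose to reach, as a shift and turn from the pose measured when the call began, along the tool's axes at that moment; what a row does not reach only later rows make up. A row lasts 1/8 s, in which the tool goes at most 62.5 mm and 10.7 degrees, less where a joint would pass 70% of its speed; a pose out of reach is approached as far as the arm can. A call with a gripper value outside its range is refused whole. The fingers move at their own pace and stop on an object; the grip force is fixed at half the most. Time passes only in rows, so rows that repeat a pose let the fingers close. It gives the time, the measured TCP pose, the force and the opening at its end, in the units of the state.
- read_state(): the state, without advancing time (a new reading comes with each control period).
- read_camera(name): name is "scene" or "top"; returns the picture (420x560x3 uint8, blue, green, red); there is no depth.
- camera_model(name): a dict with "K" (3x3 intrinsics, pixels), "distortion" ([k1, k2, p1, p2, k3] as OpenCV has them; the pictures are not rectified), "position" and "rotation" of the camera in the world. Camera axes: x right, y down, z forward; pixel columns grow to the right and rows downward; lengths in m; the calibration is good to about 2 mm. A picture is of the moment at which its call begins. camera_model takes no time and is no camera call.
- finish_job(): hands the job in, once; it reports no verdict.
The state is a dict: "time": time; "joint_pos": joint angles; "qvel": joint speeds; "tau": joint torques, N m; "tool_pos": TCP position; "ee_rot": TCP orientation; "wrist_force": force on the tool from outside, world axes, zero at the start; "ft_torque": the same for the moment, N m; "finger_gap": opening from 0.0 (shut) to 1.0 (fully open).
Only numpy, scipy, OpenCV 4.12 (cv2) and the standard library are available. Lean on these libraries where they do the work, as an engineer would, in place of code of your own. Each camera call takes 0.05 s, during which the arm holds its last target.

## Working session

There is one attempt and no reset: what is moved stays moved. The work goes in short steps, Python scripts to look and compute and a tool call to move; the robot and the scene stay as the last step left them, time stands still between calls to the robot, and variables do not carry over. Pictures are saved under pics/ and viewed, and the job is handed in when it is done.

Besides the shell and the picture viewer there is one more tool, called after "Request:" in YAML: its name, and indented under it one key for each argument. apply_moves: Moves the arm, as the interface text tells. Its arguments: {"type":"object","properties":{"grip":{"type":"array","items":{"type":"number"}},"travel":{"type":"array","items":{"type":"array","items":{"type":"number"}}},"rot":{"type":"array","items":{"type":"array","items":{"type":"number"}}}},"required":["grip","travel","rot"]}

```bash
mkdir -p pics; ls; python3 - <<'E'
from rig import *
import cv2
s=read_state(); print(s)
for n in ("scene","top"):
    cv2.imwrite(f"pics/{n}0.png",read_camera(n)); print(n,camera_model(n))
E
```

```text
pics
{'time': 0.0, 'joint_pos': array([ 1.19844319,  0.3328949 , -0.06470734,  1.46097102,  0.02157384,
        1.34992177, -0.08844904]), 'qvel': array([ 8.29795392e-04, -1.64884229e-04, -1.59145258e-03, -1.63205173e-03,
       -1.71714006e-05, -2.26633230e-04,  3.24038277e-05]), 'tau': array([ 5.53940008e-04, -6.25434709e+01,  4.97869507e-02, -3.91607165e+01,
        1.63831090e-02,  9.74755181e-03, -4.33237574e-05]), 'tool_pos': array([ 0.21403987, -0.58679564,  0.23848739]), 'ee_rot': array([-1.57229643e+00, -4.33214877e-05, -2.79176572e+00]), 'wrist_force': array([ 0.1214943 , -0.44151002,  0.73210487]), 'ft_torque': array([-0.00343627,  0.03594714,  0.0229763 ]), 'finger_gap': 1.0005887856942752}
scene {'K': array([[487.69852381,   0.        , 284.16351472],
       [  0.        , 487.69852381, 212.72442838],
       [  0.        ,   0.        ,   1.        ]]), 'distortion': array([-0.0414637,  0.       ,  0.       ,  0.       ,  0.       ]), 'position': array([1.4990183 , 0.17403954, 0.83059063]), 'rotation': array([-2.22702621,  0.01097151,  1.6932729 ])}
top {'K': array([[528.36624977,   0.        , 278.92479622],
       [  0.        , 528.36624977, 215.90584465],
       [  0.        ,   0.        ,   1.        ]]), 'distortion': array([-0.13240216,  0.        ,  0.        ,  0.        ,  0.        ]), 'position': array([0.31335318, 0.06446089, 1.33238734]), 'rotation': array([-2.99511293e+00, -2.95639961e-03, -1.59188495e+00])}
```

View pics/scene0.png

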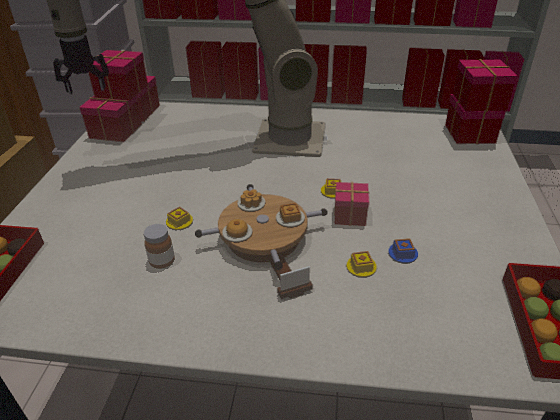

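View pics/top0.png

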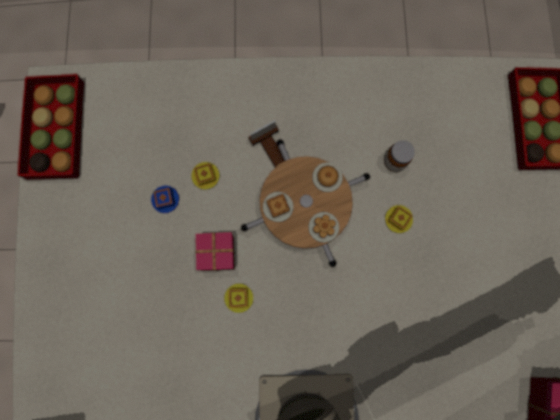

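The top view shows the disc centred near (306,201). The square pastry on its white saucer is at (277,206), the round one at (327,177) and the flower at (324,227). The card block is at (264,132), and the spoke ends are at about (281,143), (367,177), (333,264) and (244,228).

Things that could be taken for the square pastry are the yellow-saucer squares at (205,175), (398,218) and (238,297), and the blue one at (164,198). All of them stand on the table, so I choose (277,206).

```bash
cat > h.py <<'E'
from rig import *
import numpy as np, cv2
from scipy.spatial.transform import Rotation as R
def ray(n,uv):
    m=camera_model(n); K=m['K']; d=np.array(m['distortion'])
    p=cv2.undistortPoints(np.array(uv,float).reshape(-1,1,2),K,d).reshape(-1,2)
    Rm=np.array(m['rotation'])
    Rm=R.from_euler('xyz',Rm).as_matrix() if Rm.shape==(3,) else Rm
    return np.array(m['position']), np.c_[p,np.ones(len(p))]@Rm.T
def onplane(n,uv,z):
    o,d=ray(n,uv); return (o+d*((z-o[2])/d[:,2])[:,None])[:,:2]
def proj(n,P):
    m=camera_model(n); Rm=R.from_euler('xyz',m['rotation']).as_matrix().T
    return cv2.projectPoints(np.array(P,float).reshape(-1,1,3),cv2.Rodrigues(Rm)[0],-Rm@m['position'],m['K'],np.array(m['distortion']))[0].reshape(-1,2)
E
python3 - <<'E'
from h import *
im=cv2.imread('pics/top0.png')
c=im[110:290,220:420]; cv2.imwrite('pics/crop0.png',cv2.resize(c,(800,720),interpolation=cv2.INTER_CUBIC)[:600])
hsv=cv2.cvtColor(im,cv2.COLOR_BGR2HSV)
print(hsv[201,290],hsv[170,300],hsv[206,265],hsv[300,300],hsv[206,277],im[143,281],im[177,367])
for nm,uv,z in [('disc',(306,201),.06),('sq',(277,206),.06),('jar',(402,149),.095),('gift',(214,250),.08)]:
    print(nm,onplane('top',[uv],z))
print(onplane('top',[(281,143),(367,177),(333,264),(244,228)],.051))
E
```

```text
[ 24  29 123] [ 14 132 106] [ 25  26 120] [ 19  34 120] [ 13 170  99] [39 40 40] [11 14 12]
disc [[ 0.53643346 -0.01024496]]
sq [[0.5254907  0.06092365]]
jar [[ 0.65442117 -0.24647226]]
gift [[0.41924239 0.21298603]]
[[ 0.68702958  0.04758256]
 [ 0.59568694 -0.1647107 ]
 [ 0.38167733 -0.07196782]
 [ 0.47417122  0.14266582]]
```

View pics/crop0.png

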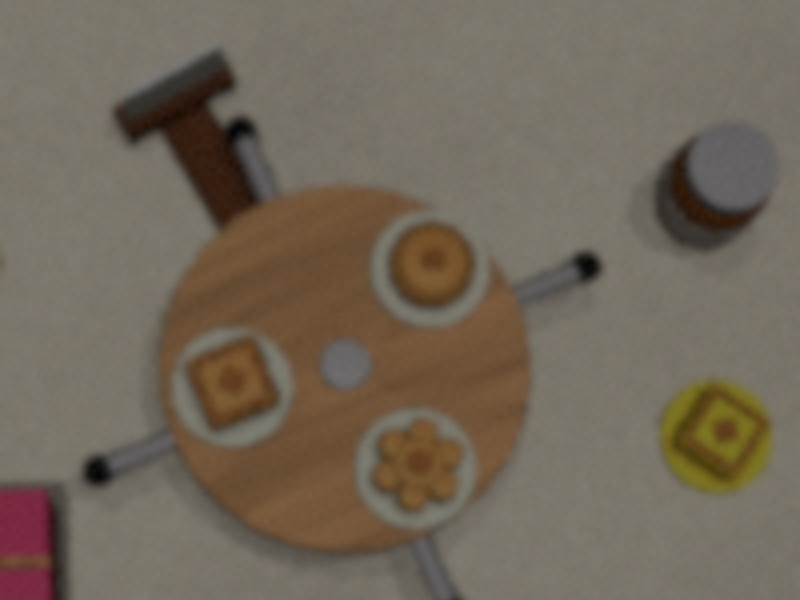

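```bash
cat > meas.py <<'E'
from h import *
def measure(im, verbose=True):
    hsv=cv2.cvtColor(im,cv2.COLOR_BGR2HSV)
    h,s,v=cv2.split(hsv); out={}
    # white saucers + pastry: find blobs inside disc
    roi=np.zeros(im.shape[:2],np.uint8)
    Cpx=proj('top',[[0.535,-0.011,.06]])[0]
    cv2.circle(roi,tuple(int(round(x)) for x in Cpx),43,255,-1)
    white=((s<70)&(roi>0)).astype(np.uint8)
    cs,_=cv2.findContours(white,cv2.RETR_EXTERNAL,cv2.CHAIN_APPROX_NONE)
    for c in cs:
        if len(c)<30: continue
        (x,y),(a,b),t=cv2.fitEllipse(cv2.convexHull(c))
        p=onplane('top',[(x,y)],.063)[0]
        print('saucer px %.1f %.1f axes %.1f %.1f'%(x,y,a,b),'xy',p.round(4))
    return hsv
if __name__=='__main__':
    im=cv2.imread('pics/top0.png'); hsv=measure(im)
    h,s,v=cv2.split(hsv)
    # disc: wood
    w=((s>75)&(h<22)&(v>75)).astype(np.uint8); w[:, :250]=0; w[:,365:]=0; w[:150]=0; w[260:]=0
    cs,_=cv2.findContours(w,cv2.RETR_EXTERNAL,cv2.CHAIN_APPROX_NONE)
    c=max(cs,key=cv2.contourArea); e=cv2.fitEllipse(cv2.convexHull(c)); print('disc',e,onplane('top',[e[0]],.06))
    b=(v<35).astype(np.uint8); b[:, :235]=0;b[:,375:]=0;b[:120]=0;b[280:]=0
    n,l,st,ce=cv2.connectedComponentsWithStats(b)
    for i in range(1,n):
        if st[i,4]>8: print('dark',st[i],ce[i],onplane('top',[ce[i]],.051))
    print(hsv[128:140,255:275:3,:].tolist()[::4])
    cv2.imwrite('pics/card0.png',cv2.resize(im[110:175,235:300],(780,600)[:1]*1+(780,) if 0 else (600,600),interpolation=cv2.INTER_CUBIC))
    sc=cv2.imread('pics/scene0.png'); cv2.imwrite('pics/card1.png',cv2.resize(sc[235:310,255:330],(600,600),interpolation=cv2.INTER_CUBIC))
E
python3 meas.py
```

```text
saucer px 323.0 226.2 axes 28.8 30.5 xy [ 0.4732 -0.0496]
saucer px 305.8 200.7 axes 12.4 12.8 xy [ 0.5368 -0.0096]
saucer px 277.7 206.4 axes 29.7 30.2 xy [0.524  0.0593]
saucer px 326.3 177.5 axes 26.8 30.1 xy [ 0.5935 -0.0618]
disc ((305.5143127441406, 201.8812713623047), (91.81846618652344, 92.86128234863281), 109.38566589355469) [[ 0.5342705  -0.00899327]]
dark [259 138   6   4   9] [261.55555556 139.66666667] [[0.69672789 0.09622726]]
dark [276 140   7   6  20] [278.8  142.25] [[0.68909254 0.05306   ]]
dark [364 174   5   5  18] [366.27777778 175.83333333] [[ 0.59869071 -0.16304219]]
dark [242 225   5   5  19] [243.78947368 227.47368421] [[0.47547803 0.14316554]]
dark [330 261   6   5  22] [332.36363636 263.18181818] [[ 0.38369673 -0.0704863 ]]
[[[24, 31, 125], [21, 21, 124], [18, 12, 108], [23, 14, 74], [18, 24, 54], [17, 42, 54], [10, 94, 49]], [[10, 8, 94], [15, 16, 64], [11, 38, 54], [11, 56, 50], [11, 103, 52], [13, 187, 45], [10, 142, 43]], [[17, 34, 53], [13, 70, 51], [8, 130, 49], [13, 176, 45], [11, 172, 37], [13, 181, 38], [18, 41, 93]]]
```

View pics/card0.png

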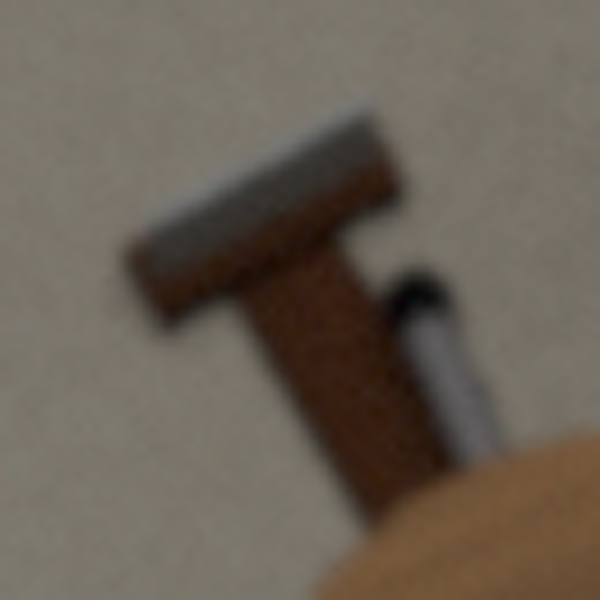

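View pics/card1.png

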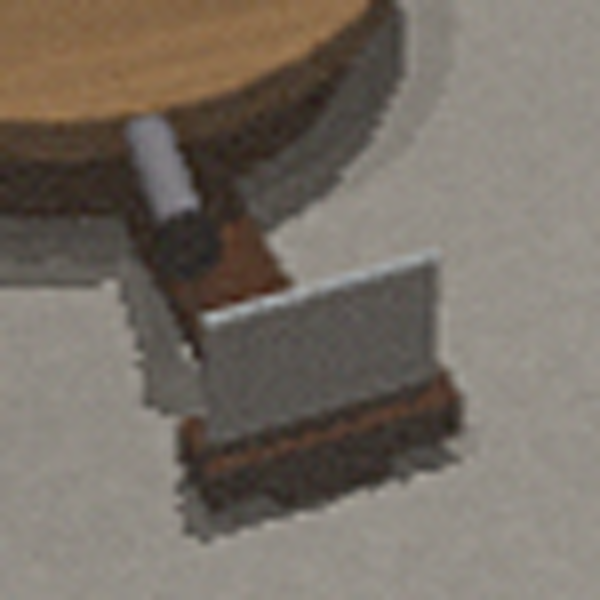

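```bash
python3 - <<'E'
from h import *
t=onplane('top',np.array([(145,225),(370,98)])/9.23+[235,110],.072)
s=onplane('scene',np.array([(205,317),(438,255)])/8+[255,235],.072)
for a in (t,s):
    d=a[1]-a[0]; print(a.round(4),np.linalg.norm(d),'mid',a.mean(0), 'normal',np.degrees(np.arctan2(d[0],-d[1])))
tg=onplane('top',np.array([(250,300),(370,520),(345,245),(450,465)])/9.23+[235,110],.010)
print(tg); 
for a,b in((0,1),(2,3)):
    d=tg[a]-tg[b]; print(np.degrees(np.arctan2(d[1],d[0])))
C=np.array([.536,-.010])
for p in (t.mean(0),s.mean(0),tg[[0,2]].mean(0),tg[[1,3]].mean(0)):
    print('ang from C',np.degrees(np.arctan2(*(p-C)[::-1])),np.linalg.norm(p-C))
for p in ((.4732,-.0496),(.524,.0593),(.5935,-.0618),(.689,.053),(.5987,-.163),(.4755,.1432),(.3837,-.0705)):
    p=np.array(p)-C;print(np.degrees(np.arctan2(p[1],p[0])),np.linalg.norm(p))
E
```

```text
[[0.7046 0.1224]
 [0.739  0.0613]] 0.07005530912179424 mid [0.72181918 0.09183378] normal 29.37135905604985
[[0.7437 0.0649]
 [0.7123 0.1263]] 0.06891226413483395 mid [0.72800257 0.09555776] normal -152.96991486472461
[[0.70133815 0.09598605]
 [0.63719158 0.06358026]
 [0.71681911 0.06903421]
 [0.65249375 0.0409657 ]]
26.80215449585214
23.574153275218354
ang from C 28.723896611647515 0.21189357448574334
ang from C 28.800792444945216 0.2191059704562536
ang from C 28.124400747471512 0.19625069310308316
ang from C 29.77549492337119 0.1253979626246649
-147.76556578105865 0.07424284477308236
99.82393172341587 0.07033128748999268
-42.01472679427461 0.07739179543078194
22.380135051959588 0.16546298679765203
-67.7159892288931 0.16534899455394336
111.54949054591675 0.1647133570782892
-158.33493148800696 0.16387659991591239
```

```bash
python3 - <<'E'
import rig; print([n for n in dir(rig) if not n.startswith('__')]); print(getattr(rig,'nose_length',None))
E
```

```text
['MotionError', 'camera_model', 'finish_job', 'nose_length', 'read_camera', 'read_state']
0.008
```

```bash
cat > plan.py <<'E'
from h import *
def rel(poses):
    s=read_state(); T=np.array(s['tool_pos']); R0=R.from_euler('xyz',s['ee_rot'])
    print('tcp',T.round(4),'yaw',np.degrees(s['ee_rot']).round(1),'t',s['time'],'F',s['wrist_force'].round(2),s['finger_gap'])
    for p,yaw in poses:
        Rt=R.from_euler('xyz',[-np.pi/2,0,np.radians(yaw)])
        print((R0.inv().apply(np.array(p)-T)*1000).round(1).tolist(),(R0.inv()*Rt).as_rotvec().round(3).tolist())
E
python3 - <<'E'
from plan import *
P=[]
for i in range(1,15):
    f=i/14; a=np.radians(-70+84*f); r=.625-.17*f
    yaw=-160+92*f
    P.append(((r*np.cos(a),r*np.sin(a),.239-.05*f),yaw))
P[-1]=((.443,.109,.189),-68)
rel(P)
E
```

```text
tcp [ 0.2141 -0.5868  0.2386] yaw [ -90.1   -0.  -160. ] t 0.1 F [ 0.61 -0.18  0.19] 0.998895036193713
[-63.6, 3.2, -15.1] [0.001, -0.114, -0.0]
[-124.5, 6.8, -37.0] [0.001, -0.229, -0.0]
[-181.5, 10.4, -64.8] [0.001, -0.343, -0.0]
[-234.1, 14.0, -97.9] [0.001, -0.458, -0.0]
[-281.8, 17.6, -135.7] [0.001, -0.573, -0.0]
[-324.2, 21.2, -177.7] [0.001, -0.687, -0.0]
[-361.0, 24.9, -223.1] [0.001, -0.802, -0.0]
[-392.0, 28.5, -271.1] [0.001, -0.917, -0.001]
[-417.0, 32.1, -321.2] [0.001, -1.031, -0.001]
[-435.9, 35.8, -372.5] [0.001, -1.146, -0.001]
[-448.8, 39.4, -424.4] [0.001, -1.261, -0.001]
[-455.7, 43.0, -476.2] [0.001, -1.376, -0.001]
[-456.9, 46.7, -527.1] [0.001, -1.49, -0.001]
[-453.5, 50.3, -575.2] [0.001, -1.605, -0.001]
```

Request:
apply_moves:
  grip: [0, 0, 0, 0, 0, 0, 0, 0, 0, 0]
  travel:
    - [-60, 3, -15]
    - [-120, 7, -36]
    - [-180, 10, -64]
    - [-232, 14, -97]
    - [-281, 18, -135]
    - [-324, 21, -178]
    - [-361, 25, -223]
    - [-392, 28, -271]
    - [-417, 32, -321]
    - [-436, 36, -372]
  rot:
    - [0, -0.114, 0]
    - [0, -0.229, 0]
    - [0, -0.343, 0]
    - [0, -0.458, 0]
    - [0, -0.573, 0]
    - [0, -0.687, 0]
    - [0, -0.802, 0]
    - [0, -0.917, 0]
    - [0, -1.031, 0]
    - [0, -1.146, 0]

```text
time: 1.35
tool_pos: [0.4961, -0.0858, 0.2027]
ee_rot: [-1.572, 0.001, -1.641]
wrist_force: [0.6, -0.6, 0.6]
finger_gap: 0.003
```

```bash
python3 - <<'E'
from plan import *
rel([((.443,.109,.189),-68)])
E
```

```text
tcp [ 0.4961 -0.0858  0.2027] yaw [-90.    0.1 -94. ] t 1.35 F [ 0.61 -0.59  0.62] 0.0030027001173639012
[-190.6, 14.0, -66.7] [0.0, -0.455, -0.001]
```

Request:
apply_moves:
  grip: [0, 0, 0, 0, 0, 0]
  travel:
    - [-50, 4, -17]
    - [-100, 8, -34]
    - [-150, 11, -51]
    - [-191, 14, -67]
    - [-191, 14, -67]
    - [-191, 14, -67]
  rot:
    - [0, -0.12, 0]
    - [0, -0.24, 0]
    - [0, -0.36, 0]
    - [0, -0.455, 0]
    - [0, -0.455, 0]
    - [0, -0.455, 0]

```text
time: 2.1
tool_pos: [0.4428, 0.1087, 0.1889]
ee_rot: [-1.571, 0.001, -1.188]
wrist_force: [0.2, -0.3, 0.8]
finger_gap: -0.0
```

```bash
python3 - <<'E'
from plan import *
rel([((.443,.109,.046),-68)])
for n in ('top','scene'): cv2.imwrite(f'pics/{n}1.png',read_camera(n))
E
```

```text
tcp [0.4428 0.1087 0.1889] yaw [-90.    0.1 -68. ] t 2.1 F [ 0.2  -0.34  0.85] -0.00020127293210069405
[0.0, 142.9, 0.4] [0.001, -0.001, -0.001]
```

View pics/top1.png

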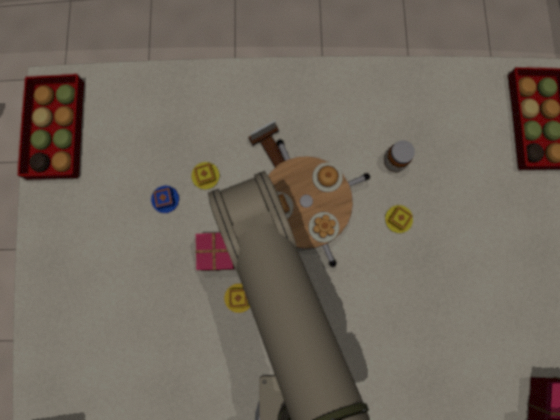

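View pics/scene1.png

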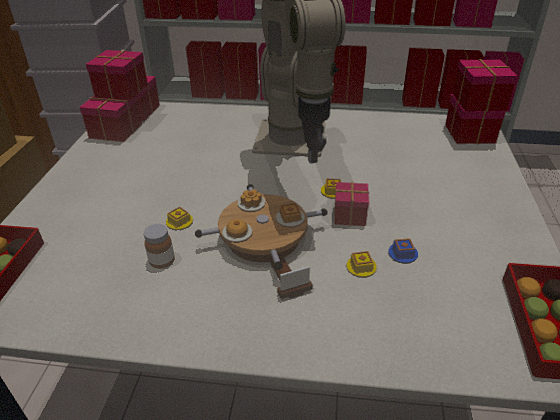

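The scene view shows the shut fingers at about (313,157), above the gap behind the spoke whose ball end is at (323,212). The gift box is clear at (351,203). Next I descend.

Request:
apply_moves:
  grip: [0, 0, 0, 0, 0, 0]
  travel:
    - [0, 40, 0]
    - [0, 80, 0]
    - [0, 115, 0]
    - [0, 135, 0]
    - [0, 143, 0]
    - [0, 143, 0]
  rot:
    - [0, 0, 0]
    - [0, 0, 0]
    - [0, 0, 0]
    - [0, 0, 0]
    - [0, 0, 0]
    - [0, 0, 0]

```text
time: 2.95
tool_pos: [0.443, 0.108, 0.0459]
ee_rot: [-1.572, 0.002, -1.19]
wrist_force: [-0.5, 0.6, -0.2]
finger_gap: 0.001
```

```bash
python3 - <<'E'
from plan import *
rel([])
im=read_camera('scene'); cv2.imwrite('pics/s2.png',cv2.resize(im[130:310,130:410],(784,504),interpolation=cv2.INTER_CUBIC))
E
```

```text
tcp [0.443  0.108  0.0459] yaw [-90.1   0.1 -68.2] t 2.95 F [-0.46  0.62 -0.18] 0.0014054365892583536
```

View pics/s2.png

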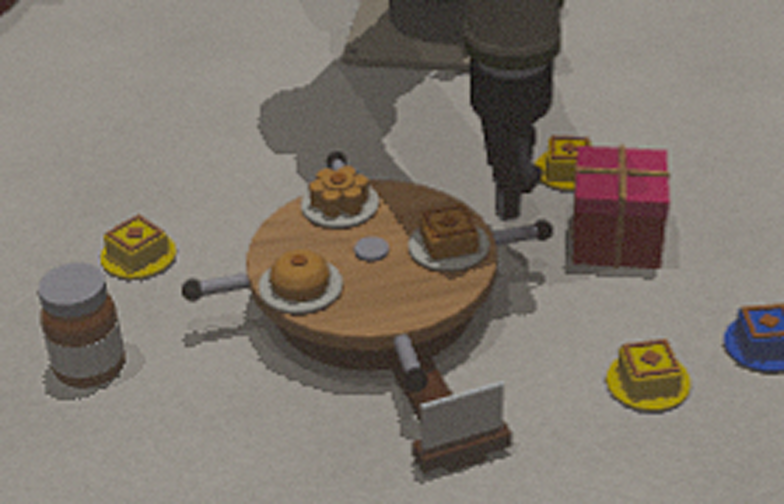

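The fingertip is at (508,212) in the crop, between the spoke and the gift box and clear of both. I now approach gently and push.

```bash
cat >> plan.py <<'E'
C=np.array([.5362,-.010])
def pose(phi,off=.022,r=.145,z=.046):
    a=np.radians(phi); u=np.array([np.cos(a),np.sin(a)]); d=np.array([np.sin(a),-np.cos(a)])
    return ((*(C+r*u-off*d),z),phi-180)
E
python3 - <<'E'
from plan import *
rel([pose(112,.036),pose(112,.030),pose(112,.025),pose(112,.022)]+[pose(p) for p in (110,107,104,101,98,95)])
E
```

```text
tcp [0.4434 0.1082 0.0464] yaw [-90.    0.1 -68.2] t 3.0 F [-0.24 -0.2  -0.09] 0.0010043637883744366
[-0.7, 0.4, 5.8] [-0.0, -0.003, -0.001]
[-0.7, 0.4, 11.8] [-0.0, -0.003, -0.001]
[-0.7, 0.4, 16.8] [-0.0, -0.003, -0.001]
[-0.7, 0.4, 19.8] [-0.0, -0.003, -0.001]
[-1.4, 0.4, 24.9] [-0.0, 0.032, -0.001]
[-2.1, 0.4, 32.5] [-0.0, 0.084, -0.001]
[-2.4, 0.4, 40.2] [0.0, 0.137, -0.001]
[-2.3, 0.4, 47.9] [0.0, 0.189, -0.001]
[-1.8, 0.4, 55.5] [0.0, 0.241, -0.001]
[-0.9, 0.4, 63.1] [0.0, 0.294, -0.001]
```

Request:
apply_moves:
  grip: [0, 0, 0, 0, 0, 0, 0, 0, 0, 0]
  travel:
    - [-1, 0, 6]
    - [-1, 0, 12]
    - [-1, 0, 16]
    - [-1, 0, 20]
    - [-1, 0, 25]
    - [-2, 0, 31]
    - [-2, 0, 37]
    - [-2, 0, 43]
    - [-2, 0, 49]
    - [-2, 0, 55]
  rot:
    - [0, 0, 0]
    - [0, 0, 0]
    - [0, 0, 0]
    - [0, 0, 0]
    - [0, 0.03, 0]
    - [0, 0.07, 0]
    - [0, 0.115, 0]
    - [0, 0.155, 0]
    - [0, 0.2, 0]
    - [0, 0.24, 0]

```text
time: 4.25
tool_pos: [0.4936, 0.1307, 0.0462]
ee_rot: [-1.572, 0.001, -1.432]
wrist_force: [-1.2, -1.3, 0.7]
finger_gap: 0.0
```

```bash
python3 - <<'E'
from plan import *
rel([pose(98)]+[pose(p) for p in range(95,67,-3)])
im=read_camera('scene'); cv2.imwrite('pics/s3.png',cv2.resize(im[130:310,130:410],(784,504),interpolation=cv2.INTER_CUBIC))
cv2.imwrite('pics/top3.png',read_camera('top'))
E
```

```text
tcp [0.4936 0.1307 0.0462] yaw [-90.1   0.1 -82.1] t 4.25 F [-1.25 -1.28  0.65] 0.00031515672284467943
[0.3, 0.2, 0.6] [0.001, -0.001, -0.001]
[-0.7, 0.2, 8.2] [0.001, 0.051, -0.001]
[-1.3, 0.2, 15.9] [0.001, 0.104, -0.001]
[-1.4, 0.2, 23.6] [0.001, 0.156, -0.001]
[-1.2, 0.2, 31.3] [0.001, 0.208, -0.001]
[-0.5, 0.2, 38.9] [0.001, 0.261, -0.001]
[0.5, 0.2, 46.5] [0.001, 0.313, -0.001]
[2.0, 0.1, 54.1] [0.001, 0.366, -0.001]
[3.8, 0.1, 61.5] [0.001, 0.418, -0.001]
[6.0, 0.1, 68.9] [0.002, 0.47, -0.001]
[8.6, 0.1, 76.1] [0.002, 0.523, -0.001]
```

View pics/s3.png

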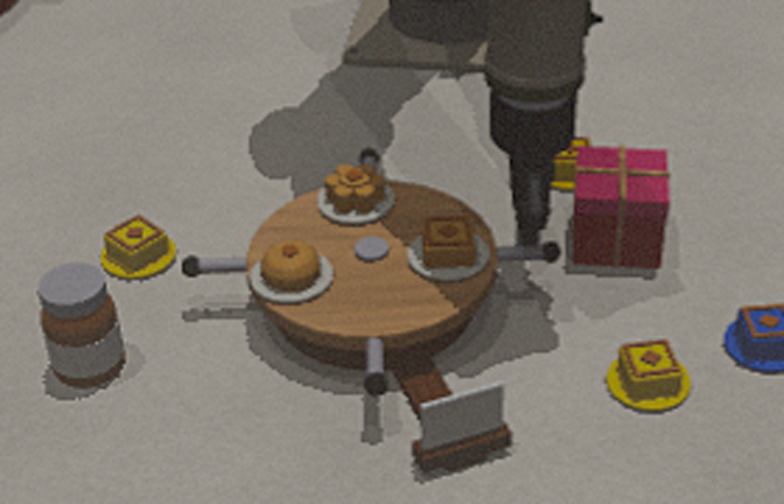

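The stand is turning. The left spoke has moved round, the finger is still on its spoke at (530,235), and the force is about 1.8 N. I continue the push.

Request:
apply_moves:
  grip: [0, 0, 0, 0, 0, 0, 0, 0, 0, 0]
  travel:
    - [-1, 0, 8]
    - [-1, 0, 16]
    - [-1, 0, 24]
    - [-1, 0, 31]
    - [0, 0, 39]
    - [0, 0, 46]
    - [2, 0, 54]
    - [4, 0, 61]
    - [6, 0, 69]
    - [9, 0, 76]
  rot:
    - [0, 0.05, 0]
    - [0, 0.105, 0]
    - [0, 0.155, 0]
    - [0, 0.21, 0]
    - [0, 0.26, 0]
    - [0, 0.315, 0]
    - [0, 0.365, 0]
    - [0, 0.42, 0]
    - [0, 0.47, 0]
    - [0, 0.525, 0]

```text
time: 5.6
tool_pos: [0.5704, 0.133, 0.0461]
ee_rot: [-1.573, 0.001, -1.957]
wrist_force: [-2.4, 2.0, 0.0]
finger_gap: 0.001
```

```bash
python3 - <<'E'
from plan import *
rel([pose(p) for p in range(68,42,-3)])
im=read_camera('scene'); cv2.imwrite('pics/s4.png',cv2.resize(im[130:310,130:410],(784,504),interpolation=cv2.INTER_CUBIC))
cv2.imwrite('pics/top4.png',read_camera('top'))
E
```

```text
tcp [0.5704 0.133  0.0461] yaw [-9.010e+01  1.000e-01 -1.121e+02] t 5.6 F [-2.37  1.99  0.03] 0.0005739572058305432
[0.4, 0.1, -0.1] [0.002, -0.002, -0.001]
[-0.6, 0.1, 7.5] [0.002, 0.05, -0.001]
[-1.2, 0.1, 15.2] [0.002, 0.102, -0.001]
[-1.3, 0.1, 22.8] [0.002, 0.155, -0.001]
[-1.1, 0.0, 30.5] [0.002, 0.207, -0.001]
[-0.5, 0.0, 38.2] [0.002, 0.26, -0.001]
[0.6, 0.0, 45.8] [0.002, 0.312, -0.001]
[2.0, 0.0, 53.3] [0.002, 0.364, -0.001]
[3.8, -0.0, 60.8] [0.002, 0.417, -0.001]
```

View pics/s4.png

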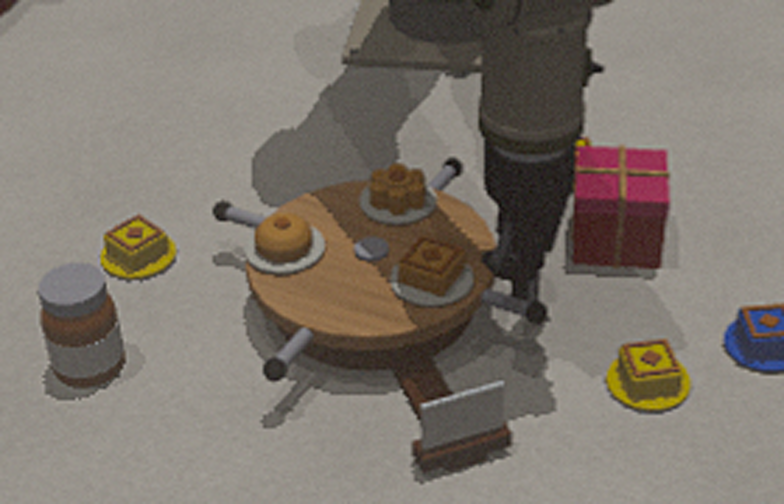

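The finger is still on the spoke at about (525,285), and the square pastry is now at (432,262). I push on to short of the goal and then measure.

Request:
apply_moves:
  grip: [0, 0, 0, 0, 0, 0, 0, 0]
  travel:
    - [-1, 0, 8]
    - [-1, 0, 15]
    - [-1, 0, 23]
    - [-1, 0, 30]
    - [-1, 0, 38]
    - [0, 0, 46]
    - [1, 0, 49]
    - [1, 0, 49]
  rot:
    - [0, 0.05, 0]
    - [0, 0.105, 0]
    - [0, 0.155, 0]
    - [0, 0.21, 0]
    - [0, 0.26, 0]
    - [0, 0.315, 0]
    - [0, 0.335, 0]
    - [0, 0.335, 0]

```text
time: 6.7
tool_pos: [0.6158, 0.1129, 0.046]
ee_rot: [-1.572, 0.001, -2.291]
wrist_force: [0.4, 0.5, -1.0]
finger_gap: -0.003
```

```bash
python3 - <<'E'
from plan import *
rel([])
im=read_camera('scene'); cv2.imwrite('pics/s5.png',cv2.resize(im[180:310,170:370],(800,520),interpolation=cv2.INTER_CUBIC))
t=read_camera('top'); cv2.imwrite('pics/top5.png',t)
cv2.imwrite('pics/t5.png',cv2.resize(t[110:260,220:420],(800,600),interpolation=cv2.INTER_CUBIC))
print(proj('scene',[[.5362,-.01,.06],[.5362+.075*np.cos(np.radians(28.5)),-.01+.075*np.sin(np.radians(28.5)),.06]]))
E
```

```text
tcp [0.6158 0.1129 0.046 ] yaw [ -90.1    0.  -131.3] t 6.7 F [ 0.41  0.46 -0.99] -0.0028362480236572016
[[262.01289711 218.32325315]
 [272.23516536 235.93475482]]
```

View pics/s5.png

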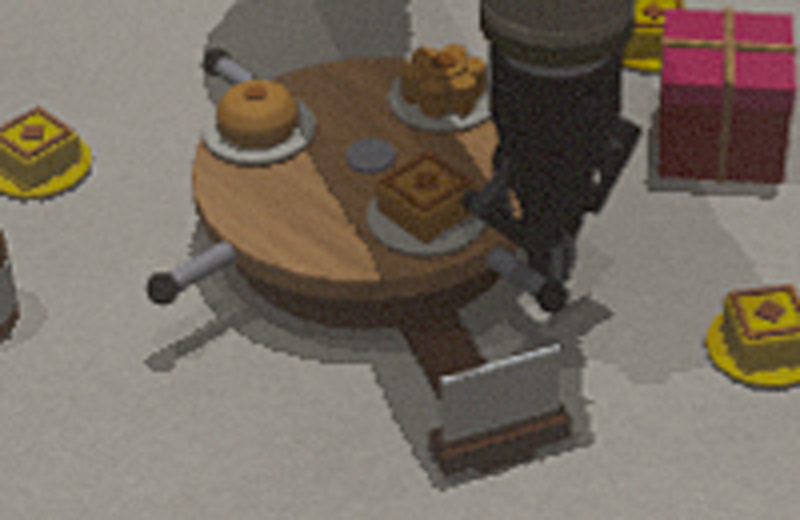

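View pics/t5.png

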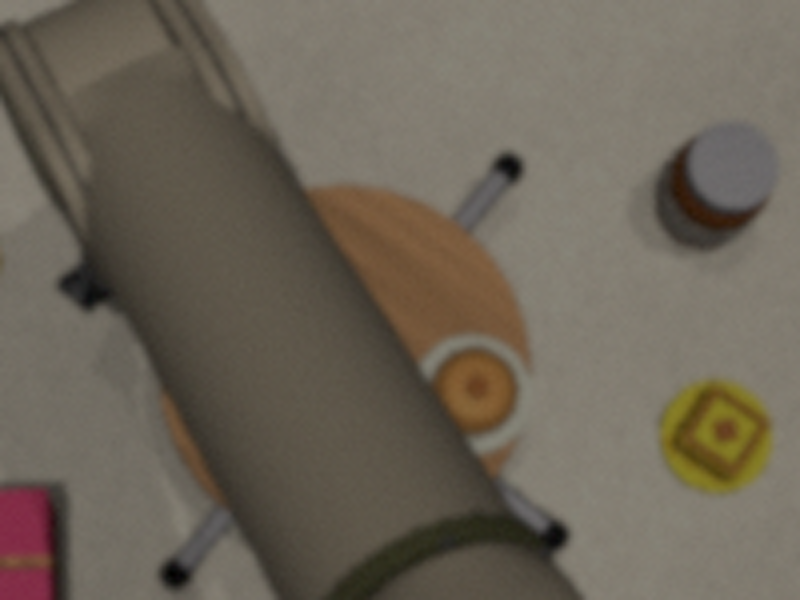

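```bash
python3 - <<'E'
from plan import *
p=onplane('top',np.array([(508,165),(175,573),(557,533)])/4+[220,110],.051)
for q,k in zip(p,(-90,90,180)):
    d=q-C; print(q,np.degrees(np.arctan2(d[1],d[0]))-k,np.linalg.norm(d))
p=onplane('top',[np.array((475,392))/4+[220,110]],.063)[0]-C; print('round',np.degrees(np.arctan2(p[1],p[0])),p)
# square saucer in scene: 
s=np.array([(427,213)])/4+[170,180]; q=onplane('scene',s,.063)[0]-C; print('sq approx',np.degrees(np.arctan2(q[1],q[0])),np.linalg.norm(q))
s=np.array([(428,182)])/4+[170,180]; q=onplane('scene',s,.092)[0]-C; print('sq top',np.degrees(np.arctan2(q[1],q[0])),np.linalg.norm(q))
rel([pose(p) for p in (48.5,46,44,42,40.5)])
E
```

```text
[ 0.66265096 -0.11748566] 49.63484742196081 0.165960877012853
[0.41141902 0.09545309] 49.79866441553287 0.16337272534494104
[ 0.43074128 -0.1380277 ] -309.4788958930661 0.16586932689893677
round -103.58127734386571 [-0.0192129  -0.07953032]
sq approx 38.296787476899425 0.07409235419242462
sq top 36.96190469129739 0.07958559680634357
tcp [0.6157 0.1128 0.0461] yaw [ -90.1    0.  -131.3] t 6.8 F [ 0.06  0.57 -1.03] -0.005690037542001347
[-0.3, 0.1, -0.2] [0.001, 0.004, -0.001]
[-1.1, 0.1, 6.2] [0.001, 0.048, -0.001]
[-1.5, 0.1, 11.3] [0.001, 0.083, -0.001]
[-1.8, 0.1, 16.4] [0.001, 0.118, -0.001]
[-1.9, 0.1, 20.2] [0.001, 0.144, -0.001]
```

The spokes measure 50° (start 112°), so the square pastry is at about 38° and the card direction is 28.5°. About 9.3° remains, roughly 23 mm.

Request:
apply_moves:
  grip: [0, 0, 0, 0, 0, 0, 0, 0]
  travel:
    - [-1, 0, 5]
    - [-1, 0, 10]
    - [-2, 0, 14]
    - [-2, 0, 18]
    - [-2, 0, 21]
    - [-2, 0, 23]
    - [-2, 0, 23.5]
    - [-2, 0, 23.5]
  rot:
    - [0, 0.035, 0]
    - [0, 0.07, 0]
    - [0, 0.1, 0]
    - [0, 0.13, 0]
    - [0, 0.15, 0]
    - [0, 0.162, 0]
    - [0, 0.165, 0]
    - [0, 0.165, 0]

```text
time: 7.8
tool_pos: [0.6347, 0.0989, 0.0461]
ee_rot: [-1.572, 0.001, -2.456]
wrist_force: [0.3, 1.5, -0.8]
finger_gap: -0.002
```

Request:
apply_moves:
  grip: [0, 0, 0, 0, 0, 0, 0, 0, 0, 0]
  travel:
    - [0, 0, -5]
    - [0, 0, -12]
    - [0, 0, -20]
    - [0, -10, -22]
    - [0, -40, -22]
    - [0, -80, -22]
    - [0, -120, -22]
    - [0, -150, -22]
    - [-20, -170, -22]
    - [-20, -170, -22]
  rot:
    - [0, 0, 0]
    - [0, 0, 0]
    - [0, 0, 0]
    - [0, 0, 0]
    - [0, 0, 0]
    - [0, 0, 0]
    - [0, 0, 0]
    - [0, 0, 0]
    - [0, 0, 0]
    - [0, 0, 0]

```text
time: 9.05
tool_pos: [0.6373, 0.1296, 0.2183]
ee_rot: [-1.571, 0.004, -2.455]
wrist_force: [0.2, 0.3, -0.7]
finger_gap: 0.004
```

```bash
python3 - <<'E'
from plan import *
rel([((.5,.45,.25),-131),((.45,.4,.22),-100)])
im=read_camera('scene'); cv2.imwrite('pics/s6.png',im)
t=read_camera('top'); cv2.imwrite('pics/top6.png',t)
E
```

```text
tcp [0.6373 0.1296 0.2183] yaw [ -90.     0.2 -140.6] t 9.05 F [ 0.19  0.32 -0.69] 0.004416257778321931
[-97.2, -31.3, -334.8] [-0.0, -0.168, -0.004]
[-26.7, -1.6, -327.9] [-0.001, -0.709, -0.004]
```

View pics/s6.png

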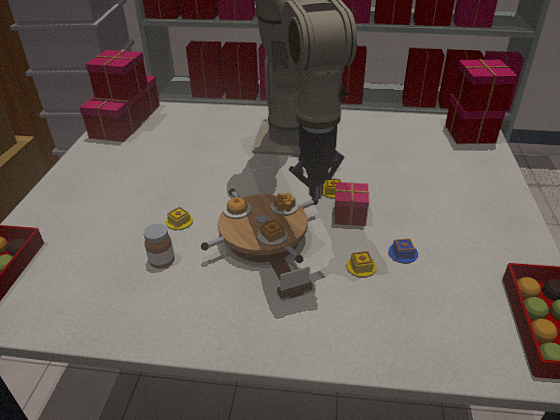

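View pics/top6.png

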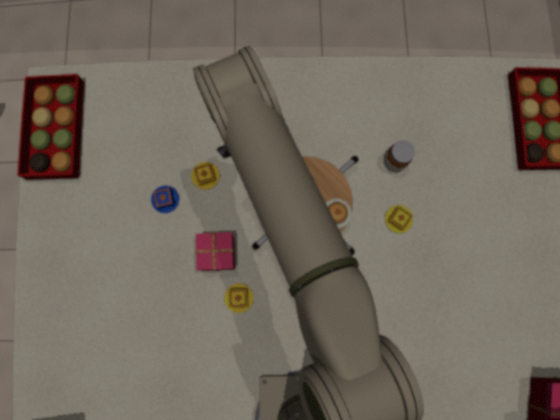

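The scene view shows the square pastry at (272,230), in line with the card at (295,280), and the finger has been lifted away. I swing the arm left to clear the top view.

Request:
apply_moves:
  grip: [0, 0, 0, 0, 0, 0, 0, 0]
  travel:
    - [-8, -10, -50]
    - [-17, -20, -100]
    - [-25, -30, -155]
    - [-34, -31, -210]
    - [-42, -31, -265]
    - [-50, -31, -320]
    - [-50, -31, -330]
    - [-50, -31, -330]
  rot:
    - [0, -0.08, 0]
    - [0, -0.16, 0]
    - [0, -0.24, 0]
    - [0, -0.32, 0]
    - [0, -0.4, 0]
    - [0, -0.48, 0]
    - [0, -0.5, 0]
    - [0, -0.5, 0]

```text
time: 10.15
tool_pos: [0.465, 0.4145, 0.2461]
ee_rot: [-1.572, -0.001, -1.955]
wrist_force: [0.4, -1.1, 0.1]
finger_gap: -0.002
```

```bash
python3 - <<'E'
from plan import *
from meas import measure
t=read_camera('top'); cv2.imwrite('pics/top7.png',t); measure(t)
cv2.imwrite('pics/t7.png',cv2.resize(t[110:260,220:420],(800,600),interpolation=cv2.INTER_CUBIC))
a=np.radians(28.6); print('spot',C+.075*np.array([np.cos(a),np.sin(a)]))
rel([])
E
```

```text
saucer px 286.9 224.7 axes 29.2 30.6 xy [0.4785 0.0379]
saucer px 334.9 212.6 axes 26.9 30.6 xy [ 0.5058 -0.0796]
saucer px 305.9 200.6 axes 12.3 12.8 xy [ 0.5369 -0.0099]
saucer px 291.5 176.6 axes 28.5 30.3 xy [0.5975 0.0239]
spot [0.60204872 0.02590189]
tcp [0.4661 0.4135 0.2462] yaw [-9.010e+01 -1.000e-01 -1.121e+02] t 10.2 F [ 0.42 -0.07 -0.24] 0.00018389669469334816
```

View pics/t7.png

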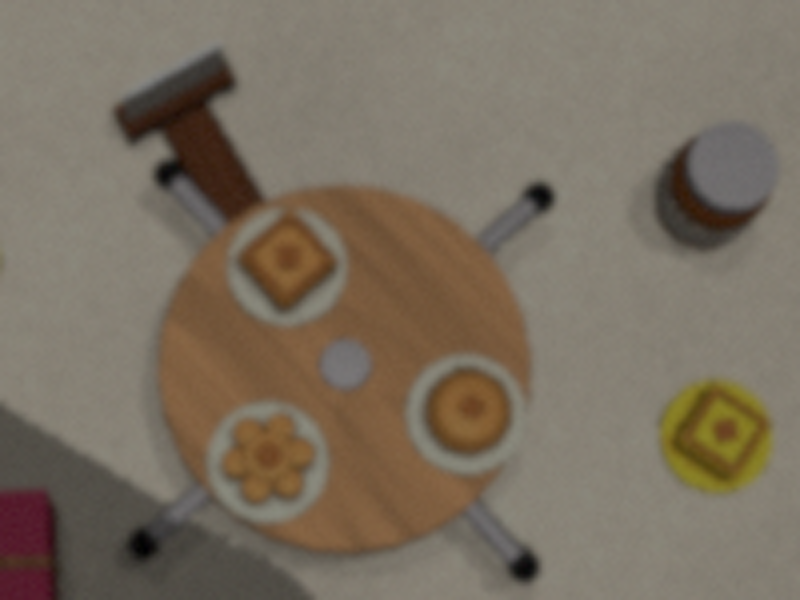

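The square pastry measures (0.5975, 0.0239) against a serving spot of (0.602, 0.026). That is about 5 mm off, nearly all of it radial, against a 14 mm tolerance. The picture shows it at (287,262) in the crop, in line with the tongue and card. The other pastries are upright, the jar and box have not moved, and the arm is clear, so I hand in.

```bash
python3 -c "
from rig import *
print(finish_job())"
```

```text
the job is handed in; nothing more can be done
None
```

I turned the stand about 71° clockwise with the shut fingertips on one spoke, using gentle steps (wrist-force readings of about 1–3 N). I then backed off, swung the arm clear and handed the job in at about 10 s.

- **Position:** the last top view put the square pastry at (0.5975, 0.0239). The serving spot I estimated is (0.602, 0.026), so it is about 5 mm off, mostly radially, against a limit of 14 mm.
- **Rest of the scene:** all three pastries looked upright on the disc, and the box and jar looked unmoved in the pictures. The arm was touching nothing.
- **Disagreements:** midway the camera showed the spoke about 1.5° behind where the finger pose put it, so I added that to the last push. The estimates of the card's direction ranged from 23.6° to 29.8°. I used about 28.5°, on which the card and pastry lines agreed. At the 75 mm radius, the largest gap between that and any other estimate is about 6.5 mm.
- **Not checked:** I judged the turntable to be at rest from a single picture and did not take a second one to confirm it.

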